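Find and seat the rocking pot lid

ROBOT

A 6-joint arm with a two-finger parallel gripper is mounted at the origin on the work surface. World frame = base frame: x ahead of the robot, y to its left, z up, the work surface at z = 0. Lengths are in m, angles in rad, forces in N, time in s.
With the tool pointing down it reaches from about 0.375 to 0.9 m from the base axis. Payload 3.1 kg.
Tool frame: the origin (TCP) lies at the very end of the fingers, on their centre line; the grasp point (between the pads) lies 19 mm behind it; z points along the fingers, y is the direction in which the jaws open and shut (so a half turn about z gives the same grasp; the last joint's range is limited). The gripper opens to 85 mm and grips with 20 to 120 N. Pads are 22 mm wide; open, the fingers measure 114 mm over their backs; the gripper's body (76 mm by 85 mm) begins 54 mm behind the grasp point. The pads swing forward as they close: fully open they stand 13 mm farther back than shut.
Start: joints at [0.98, 0.527, 1.433, -0, 1.181, -0.178], TCP at [0.251, 0.572, 0.231] pointing down, gripper open.
Joint ranges: [-3.08, 3.08], [-0.75, 2.2], [0.22, 2.44], [-1.43, 4.57], [0, 2.65], [-2.85, 2.85]. Speed limits (rad/s): [2.79, 2.79, 3.14, 3.14, 3.14, 3.14].

INTERFACE

Orientations are given as a unit quaternion [x, y, z, w].
In Python, from station import manip gives the robot as it stands.
- The arm moves only by the tool send_rows, never from a script. Its argument "motion" is a list of rows, each an object with "gripper": the finger opening in mm, from 0 to 85.4; "travel": the shift along the tool's x, y, z in mm, a list of three; "rotation": the turn, a rotation vector about the tool's x, y, z in degrees, a list of three. In form: [{"gripper": gripper, "travel": [x, y, z], "rotation": [ax, ay, az]}, ...]. A call has 1 to 12 rows; each row shifts and turns the commanded pose from where the row before left it, along the tool's axes as they then stand; what a row does not reach is not made up. A row lasts 1/12 s, in which the tool goes at most 41.7 mm and 7.16 degrees, less where a joint would pass 70% of its speed; a pose out of reach is approached as far as the arm can. A call is refused whole if a number of a shift passes 41.7 or a number of a turn 7.16, either way. A call with a gripper value outside its range is refused whole. The fingers move at their own pace and stop on an object; "newtons" is the grip in N (left out, the last holds). Time passes only in rows, so rows that do not move let the fingers close. It gives the time, the measured TCP pose, the force and the opening at its end, in the units of the state.
- manip.sense(): the state, without advancing time (a new reading comes with each control period).
- manip.snapshot(name): name is "scene" or "side" or "wrist"; returns the picture (420x560x3 uint8, red, green, blue); there is no depth.
- manip.calibration(name): a dict with "fx", "fy", "cx", "cy" (pixels), "cam_to_world" (4x4, takes a point from camera to world coordinates). Camera axes: x right, y down, z forward; pixel columns grow to the right and rows downward; lengths in m; the calibration is good to about 2 mm. The wrist camera is an equidistant fisheye: a pixel r from the principal point sees the ray r / f radians off the axis. A picture is of the moment at which its call begins: read the wrist's pose just before it. calibration takes no time and is no camera call; for the wrist camera it gives the pose at the moment of the call.
- manip.sign_off(): hands the job in, once; it reports no verdict.
The state is a dict: "t": time; "q": joint angles; "qd": joint speeds; "tau": joint torques, N m; "tcp_pos": TCP position; "tool_rot": TCP orientation; "force": force on the tool from outside, world axes, zero at the start; "ft_torque": the same for the moment, N m; "finger_gap": opening from 0.0 (shut) to 1.0 (fully open).
Only numpy, scipy, OpenCV 4.12 (cv2) and the standard library are available. Lean on these libraries where they do the work, as an engineer would, in place of code of your own. Each camera call takes 0.05 s, during which the arm holds its last target. There are 200 camera calls.

TASK

One of the four pot lids is not seated. Press lightly on the lids near their edge, one after another, until you find the one that rocks, then press that lid down by its knob until it is fully home. Do not bear down hard on the sound lids, do not lift any lid, and leave everything else on the counter where it is.

Things in the scene. Friction and masses are not known exactly. Their poses are not given: they have to be found in the camera images.
- pot_1: one of four identical fixed upright steel pots, 100 mm across, 110 mm high; origin: centre of its underside, z up. On it, centred, a flat round white lid 110 mm across, its skirt hiding the rim, with a central black knob 28 mm across, 18 mm high. Lid top 119 to 130 mm and knob top 137 to 148 mm above the origin, varying; the height does not tell which lid is loose.
- pot_2: one of four identical fixed upright steel pots, 100 mm across, 110 mm high; origin: centre of its underside, z up. On it, centred, a flat round white lid 110 mm across, its skirt hiding the rim, with a central black knob 28 mm across, 18 mm high. Lid top 119 to 130 mm and knob top 137 to 148 mm above the origin, varying; the height does not tell which lid is loose.
- pot_3: one of four identical fixed upright steel pots, 100 mm across, 110 mm high; origin: centre of its underside, z up. On it, centred, a flat round white lid 110 mm across, its skirt hiding the rim, with a central black knob 28 mm across, 18 mm high. Lid top 119 to 130 mm and knob top 137 to 148 mm above the origin, varying; the height does not tell which lid is loose.
- pot_4: one of four identical fixed upright steel pots, 100 mm across, 110 mm high; origin: centre of its underside, z up. On it, centred, a flat round white lid 110 mm across, its skirt hiding the rim, with a central black knob 28 mm across, 18 mm high. Lid top 119 to 130 mm and knob top 137 to 148 mm above the origin, varying; the height does not tell which lid is loose.
- loose_seat (a joint): height of the loose lid above fully home, m: 0.008 to 0.010 at the start, 0 home. It is on any one of the pots (not told). To seat it press straight down on its knob: it slides down stiffly (16 to 18 N), stops hard when home, stays there and no longer rocks; 25 N is ample. Pressing on its edge alone does not seat it.
- rock_x (a joint): rocking angle of the loose lid about the x direction, rad: 0 level, at most 0.14 either way. Untouched it is level; pressed 40 to 45 mm from its middle on any side it tips easily, giving about 6 mm there at 3 to 4 N, then resists firmly; let go, it levels itself.
- rock_y (a joint): rocking angle of the loose lid about the y direction, rad: 0 level, at most 0.14 either way. Untouched it is level; pressed 40 to 45 mm from its middle on any side it tips easily, giving about 6 mm there at 3 to 4 N, then resists firmly; let go, it levels itself.
- seal_1 (a joint): height of one of the three sound lids above its rest height, m: 0 at rest, negative pressed down. Which pot it is on is not told. Pressed anywhere on top, a sound lid sinks level on its soft seal, 2.2 N per mm (2 to 3 mm at 5 N), and springs back; more than 6 mm (13 N) would damage the seal.
- seal_2 (a joint): height of one of the three sound lids above its rest height, m: 0 at rest, negative pressed down. Which pot it is on is not told. Pressed anywhere on top, a sound lid sinks level on its soft seal, 2.2 N per mm (2 to 3 mm at 5 N), and springs back; more than 6 mm (13 N) would damage the seal.
- seal_3 (a joint): height of one of the three sound lids above its rest height, m: 0 at rest, negative pressed down. Which pot it is on is not told. Pressed anywhere on top, a sound lid sinks level on its soft seal, 2.2 N per mm (2 to 3 mm at 5 N), and springs back; more than 6 mm (13 N) would damage the seal.
- mug: bystander to leave alone: white mug, 68 mm across, 85 mm high. Origin: centre of its underside.
- beaker: bystander to leave alone: steel beaker, 66 mm across, 90 mm high. Origin: centre of its underside.
- bowl: bystander to leave alone: white bowl, 100 mm across, 45 mm high. Origin: centre of its underside.
- soap: bystander to leave alone: green washing-up bottle, 60 mm across, 190 mm high. Origin: centre of its underside.
- jar: bystander to leave alone: small glass jar, 64 mm across, 80 mm high. Origin: centre of its underside.
- brush: bystander to leave alone: dish brush lying on the counter, about 250 mm long along its own x.
- sauce_cup: bystander to leave alone: small steel sauce cup, 60 mm across, 40 mm high. Origin: centre of its underside.

How it is judged:
By the outcome, as a careful person would: the job done as asked, in the order asked, and still so for the second after the job is handed in, with the robot touching nothing.
It also fails if it takes over 56 s, if anything falls off the work surface, if the arm or the gripper's body presses on something with over 40 N, if the wrist force passes 120 N, or if a joint passes its speed limit or range.

## Working session

There is one attempt and no reset: what is moved stays moved. The work goes in short steps, Python scripts to look and compute and a tool call to move; the robot and the scene stay as the last step left them, time stands still between calls to the robot, and variables do not carry over. Pictures are saved under pics/ and viewed, about 8 in all and at most 12, crops included, and the job is handed in when it is done.

Besides the shell and the picture viewer there is one more tool, called by a JSON object that holds its "fn" and its "kwargs". send_rows: Moves the arm, as the interface text tells. Its arguments: {"type":"object","properties":{"motion":{"type":"array","items":{"type":"object","properties":{"gripper":{"type":"number"},"travel":{"type":"array","items":{"type":"number"}},"rotation":{"type":"array","items":{"type":"number"}}}}},"newtons":{"type":"number"}},"required":["motion"]}

```bash
mkdir -p pics
python3 - <<'E'
from station import manip
import cv2,numpy as np
np.set_printoptions(precision=4,suppress=True)
for n in("scene","side"):
    im=manip.snapshot(n); cv2.imwrite(f"pics/{n}0.png",im[:,:,::-1])
    c=manip.calibration(n); print(n,c["fx"],c["fy"],c["cx"],c["cy"]);print(np.array(c["cam_to_world"]))
s=manip.sense(); print({k:s[k] for k in("t","tcp_pos","tool_rot","force","finger_gap")})
E
```

```text
scene 428.7553131592955 428.7553131592955 274.6304251637296 219.96409759712776
[[-0.3352  0.551  -0.7642  1.395 ]
 [ 0.942   0.1842 -0.2804  0.3621]
 [-0.0137 -0.8139 -0.5808  0.7051]
 [ 0.      0.      0.      1.    ]]
side 390.8176069104198 390.8176069104198 283.59331383991804 198.42483605526257
[[ 0.995  -0.0726  0.068   0.5098]
 [-0.0995 -0.7273  0.6791 -0.4889]
 [ 0.0002 -0.6825 -0.7309  0.6857]
 [ 0.      0.      0.      1.    ]]
{'t': 0.1, 'tcp_pos': array([0.2503, 0.572 , 0.2304]), 'tool_rot': array([ 0.2049,  0.9788, -0.0009, -0.0004]), 'force': array([-0.314 ,  0.0894,  0.3022]), 'finger_gap': 1.0018467960149375}
```

View pics/scene0.png

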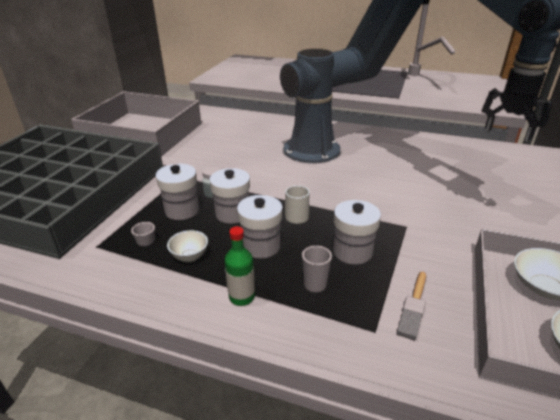

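View pics/side0.png

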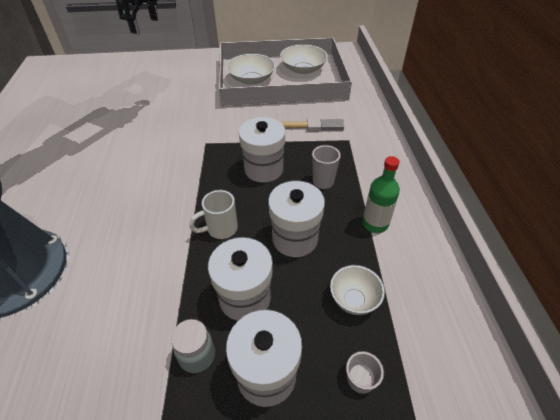

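Scene: knobs at about (175,170), (229,175), (259,203), (358,209). The same knobs in side: (264,341), (239,258), (297,196), (262,127). I'll triangulate them by their dark blobs.

```bash
cat > h.py <<'E'
from station import manip
import cv2,numpy as np
np.set_printoptions(precision=4,suppress=True)
def blob(im,p,w=14,th=70):
    u,v=p; m=(im[v-w:v+w+1,u-w:u+w+1].max(2)<th).astype(np.uint8)
    n,l,s,c=cv2.connectedComponentsWithStats(m)
    k=min(range(1,n),key=lambda i:np.hypot(*(c[i]-w))-.02*s[i,4])
    return c[k]+[u-w,v-w],s[k]
def ray(c,p):
    T=np.array(c["cam_to_world"]);d=T[:3,:3]@[(p[0]-c["cx"])/c["fx"],(p[1]-c["cy"])/c["fy"],1]
    return T[:3,3],d/np.linalg.norm(d)
def meet(r1,r2):
    (a,d),(b,e)=r1,r2; s=np.linalg.lstsq(np.c_[d,-e],b-a,rcond=None)[0]
    p,q=a+s[0]*d,b+s[1]*e; return (p+q)/2,np.linalg.norm(p-q)
E
python3 - <<'E'
from h import *
A,B=cv2.imread("pics/scene0.png"),cv2.imread("pics/side0.png");ca,cb=manip.calibration("scene"),manip.calibration("side")
for p,q in zip([(175,170),(229,175),(259,203),(358,209)],[(264,341),(239,258),(297,196),(262,127)]):
    x,s=blob(A,p);y,t=blob(B,q)
    P,g=meet(ray(ca,x),ray(cb,y)); print(x,s[2:],y,t[2:],P,"gap",g,"r",np.hypot(P[0],P[1]))
# bystanders: tops, rays clicked
for n,p,q in [("mug",(297,190),(220,203)),("beaker",(316,252),(325,156)),("soap",(236,232),(391,162)),("jar",(208,180),(190,335)),("bowl",(188,241),(357,285))]:
    P,g=meet(ray(ca,p),ray(cb,q));print(n,P,g)
E
```

```text
[174.9535 168.814 ] [ 8  7 43] [263.2088 340.0733] [ 18  19 273] [ 0.5048 -0.2539  0.1371] gap 0.0021648907953593526 r 0.5650861264779072
[229.0526 173.7632] [ 7  7 38] [238.95   257.8889] [ 15  15 180] [ 0.4731 -0.1051  0.1311] gap 0.002839949255732314 r 0.4846281197964982
[259.1071 202.5   ] [ 9  8 56] [296.1154 195.5077] [ 13  13 130] [0.5866 0.0269 0.135 ] gap 0.0021100322082330263 r 0.5872393252030637
[357.4464 207.7321] [ 9  9 56] [261.4024 126.1098] [10 10 82] [0.5331 0.2568 0.1344] gap 0.0018704300904714276 r 0.5916908153539849
mug [0.4308 0.0727 0.0853] 0.006413464808616414
beaker [0.6737 0.1927 0.089 ] 0.004149008651837115
soap [0.7722 0.051  0.1839] 0.0021574295348208575
jar [ 0.3922 -0.208   0.0557] 0.025902861768591103
bowl [ 0.6828 -0.1285  0.0481] 0.0011100517659796054
```

{"fn": "send_rows", "kwargs": {"motion": [{"gripper":0,"travel":[-28.5,-14.5,3],"rotation":[0,0,0]},{"gripper":0,"travel":[-28.5,-14.5,3],"rotation":[0,0,0]},{"gripper":0,"travel":[-28.5,-14.5,3],"rotation":[0,0,0]},{"gripper":0,"travel":[-28.5,-14.5,3],"rotation":[0,0,0]},{"gripper":0,"travel":[-28.5,-14.5,3],"rotation":[0,0,0]},{"gripper":0,"travel":[-28.5,-14.5,3],"rotation":[0,0,0]},{"gripper":0,"travel":[-28.5,-14.5,5],"rotation":[0,0,0]},{"gripper":0,"travel":[-28.5,-14.5,5],"rotation":[0,0,0]},{"gripper":0,"travel":[-28.5,-14.5,5],"rotation":[0,0,0]},{"gripper":0,"travel":[-28.5,-14.5,5],"rotation":[0,0,0]},{"gripper":0,"travel":[-28.5,-14.5,5],"rotation":[0,0,0]},{"gripper":0,"travel":[-28.5,-14.5,5],"rotation":[0,0,0]}], "newtons": 20}}

```text
t: 1.1
tcp_pos: [0.4947, 0.2745, 0.1827]
tool_rot: [0.205, 0.979, -0.0, -0.0]
force: [-0.1, 1.2, 0.5]
finger_gap: 0.001
```

{"fn": "send_rows", "kwargs": {"motion": [{"gripper":0,"travel":[0,0,12],"rotation":[0,0,0]},{"gripper":0,"travel":[0,0,12],"rotation":[0,0,0]},{"gripper":0,"travel":[0,0,12],"rotation":[0,0,0]},{"gripper":0,"travel":[0,0,10],"rotation":[0,0,0]},{"gripper":0,"travel":[0,0,0],"rotation":[0,0,0]},{"gripper":0,"travel":[0,0,0],"rotation":[0,0,0]}]}}

```text
t: 1.6
tcp_pos: [0.4936, 0.2759, 0.1367]
tool_rot: [0.205, 0.979, -0.0, -0.001]
force: [0.1, -0.8, 0.4]
finger_gap: -0.004
```

Run:
```python
from h import *
a=manip.snapshot("scene")[130:280,280:430,::-1];b=manip.snapshot("side")[60:210,190:340,::-1]
cv2.imwrite("pics/p4.png",cv2.resize(np.hstack([a,b]),None,fx=2.6,fy=2.6,interpolation=cv2.INTER_CUBIC))
```

```text
(no output)
```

View pics/p4.png

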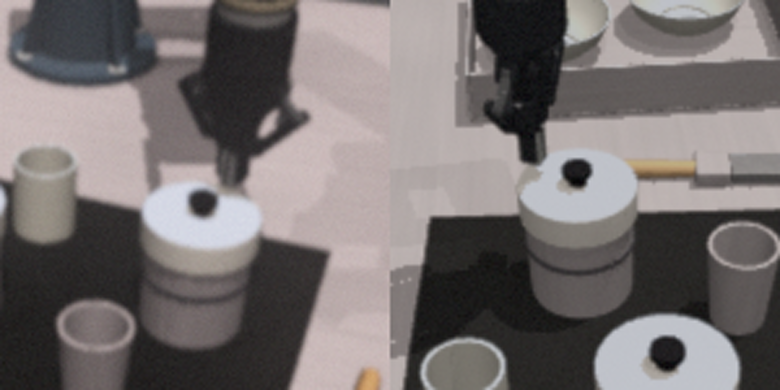

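The closed fingertip hangs over the far-left rim of pot 4's lid, clear of its knob. It's close to 43 mm out, as planned.

{"fn": "send_rows", "kwargs": {"motion": [{"gripper":0,"travel":[0,0,3],"rotation":[0,0,0]},{"gripper":0,"travel":[0,0,3],"rotation":[0,0,0]},{"gripper":0,"travel":[0,0,2],"rotation":[0,0,0]},{"gripper":0,"travel":[0,0,0],"rotation":[0,0,0]},{"gripper":0,"travel":[0,0,0],"rotation":[0,0,0]}]}}

```text
t: 2.12
tcp_pos: [0.494, 0.2759, 0.1293]
tool_rot: [0.205, 0.979, -0.0, -0.0]
force: [-0.0, 0.4, -0.4]
finger_gap: 0.001
```

{"fn": "send_rows", "kwargs": {"motion": [{"gripper":0,"travel":[0,0,1],"rotation":[0,0,0]},{"gripper":0,"travel":[0,0,1],"rotation":[0,0,0]},{"gripper":0,"travel":[0,0,0],"rotation":[0,0,0]},{"gripper":0,"travel":[0,0,0],"rotation":[0,0,0]}]}}

```text
t: 2.45
tcp_pos: [0.4941, 0.2759, 0.1273]
tool_rot: [0.205, 0.979, -0.0, -0.0]
force: [-0.1, 0.1, 0.3]
finger_gap: -0.002
```

{"fn": "send_rows", "kwargs": {"motion": [{"gripper":0,"travel":[0,0,1],"rotation":[0,0,0]},{"gripper":0,"travel":[0,0,1],"rotation":[0,0,0]},{"gripper":0,"travel":[0,0,0],"rotation":[0,0,0]},{"gripper":0,"travel":[0,0,0],"rotation":[0,0,0]}]}}

```text
t: 2.78
tcp_pos: [0.4941, 0.2759, 0.1252]
tool_rot: [0.205, 0.979, -0.0, -0.0]
force: [-0.2, 1.0, -0.3]
finger_gap: 0.0
```

{"fn": "send_rows", "kwargs": {"motion": [{"gripper":0,"travel":[0,0,1],"rotation":[0,0,0]},{"gripper":0,"travel":[0,0,0],"rotation":[0,0,0]},{"gripper":0,"travel":[0,0,0],"rotation":[0,0,0]}]}}

```text
t: 3.03
tcp_pos: [0.4942, 0.2759, 0.1243]
tool_rot: [0.205, 0.979, -0.0, 0.0]
force: [-0.4, -0.4, -0.3]
finger_gap: -0.002
```

{"fn": "send_rows", "kwargs": {"motion": [{"gripper":0,"travel":[0,0,1],"rotation":[0,0,0]},{"gripper":0,"travel":[0,0,1],"rotation":[0,0,0]},{"gripper":0,"travel":[0,0,0],"rotation":[0,0,0]},{"gripper":0,"travel":[0,0,0],"rotation":[0,0,0]}]}}

```text
t: 3.37
tcp_pos: [0.494, 0.276, 0.1224]
tool_rot: [0.205, 0.979, 0.0, -0.0]
force: [-0.3, 0.2, 1.5]
finger_gap: 0.002
```

Run:
```python
from h import *
s=manip.sense();print(s["t"],s["tcp_pos"],s["force"],s["ft_torque"])
a=manip.snapshot("scene")[130:280,280:430,::-1];b=manip.snapshot("side")[60:210,190:340,::-1]
cv2.imwrite("pics/p4b.png",cv2.resize(np.hstack([a,b]),None,fx=2.6,fy=2.6,interpolation=cv2.INTER_CUBIC))
```

```text
3.3667 [0.494  0.276  0.1224] [-0.3369  0.1615  1.4663] [0.0758 0.1642 0.0688]
```

View pics/p4b.png

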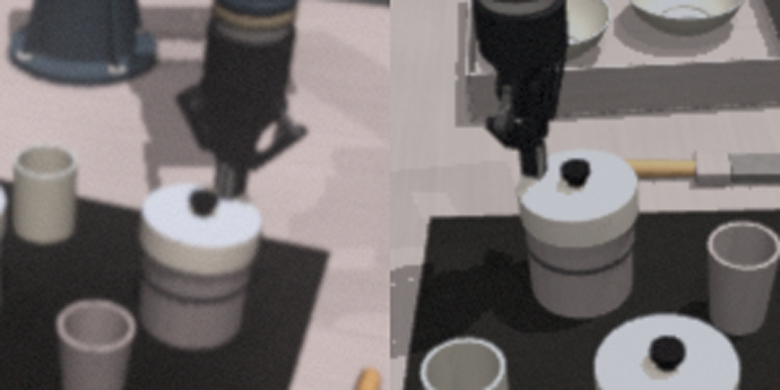

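The tip now sits on the lid's edge and contact is starting. I'll press 1 mm at a time.

{"fn": "send_rows", "kwargs": {"motion": [{"gripper":0,"travel":[0,0,1],"rotation":[0,0,0]},{"gripper":0,"travel":[0,0,0],"rotation":[0,0,0]},{"gripper":0,"travel":[0,0,0],"rotation":[0,0,0]}]}}

```text
t: 3.72
tcp_pos: [0.4939, 0.276, 0.1213]
tool_rot: [0.205, 0.979, 0.0, -0.0]
force: [-1.0, 0.2, 1.9]
finger_gap: 0.003
```

{"fn": "send_rows", "kwargs": {"motion": [{"gripper":0,"travel":[0,0,1],"rotation":[0,0,0]},{"gripper":0,"travel":[0,0,0],"rotation":[0,0,0]},{"gripper":0,"travel":[0,0,0],"rotation":[0,0,0]}]}}

```text
t: 3.97
tcp_pos: [0.4939, 0.276, 0.1203]
tool_rot: [0.205, 0.979, -0.0, -0.0]
force: [-1.5, 0.4, 4.2]
finger_gap: 0.0
```

{"fn": "send_rows", "kwargs": {"motion": [{"gripper":0,"travel":[0,0,1],"rotation":[0,0,0]},{"gripper":0,"travel":[0,0,0],"rotation":[0,0,0]},{"gripper":0,"travel":[0,0,0],"rotation":[0,0,0]}]}}

```text
t: 4.22
tcp_pos: [0.4938, 0.276, 0.1193]
tool_rot: [0.205, 0.979, -0.0, -0.0]
force: [-4.1, 1.1, 4.1]
finger_gap: -0.002
```

Run:
```python
from h import *
for i in range(4):
    im=manip.snapshot("side");s=manip.sense();print(s["t"],s["tcp_pos"],s["force"])
A=cv2.imread("pics/side0.png");print(blob(A,(262,127)),blob(im[:,:,::-1],(262,127)))
```

```text
4.2667 [0.4938 0.276  0.1193] [-2.6528  1.3123  5.047 ]
4.3167 [0.4938 0.276  0.1193] [-3.8582  1.33    4.2784]
4.3667 [0.4938 0.276  0.1193] [-3.6326  1.7537  3.2317]
4.4167 [0.4938 0.2759 0.1193] [-3.7038  2.0927  4.4612]
(array([261.4024, 126.1098]), array([ 9,  9, 10, 10, 82], dtype=int32)) (array([260.3125, 126.025 ]), array([ 8,  9, 10, 10, 80], dtype=int32))
```

The knob moved toward the tip with a growing outward drag, which suggests tilt. I'll check that with the averaged knob position, pressed against released.

```bash
cat >> h.py <<'E'
def knobs(n=4,sd=(262,127),sc=(358,208)):
    out=[]
    for name,p in(("side",sd),("scene",sc)):
        im=np.mean([manip.snapshot(name) for _ in range(n)],0)[p[1]-13:p[1]+14,p[0]-13:p[0]+14].max(2)
        out.append((im.astype(np.float32),p))
    return out
E
python3 - <<'E'
from h import *
k=knobs();np.save("pressed.npy",np.array([a for a,_ in k]));s=manip.sense();print(s["t"],s["tcp_pos"],s["force"])
E
```

```text
4.8167 [0.494  0.2759 0.1193] [-4.8876  1.587   4.4991]
```

{"fn": "send_rows", "kwargs": {"motion": [{"gripper":0,"travel":[0,0,-4],"rotation":[0,0,0]},{"gripper":0,"travel":[0,0,-6],"rotation":[0,0,0]},{"gripper":0,"travel":[0,0,-10],"rotation":[0,0,0]},{"gripper":0,"travel":[0,0,0],"rotation":[0,0,0]},{"gripper":0,"travel":[0,0,0],"rotation":[0,0,0]}]}}

```text
t: 5.23
tcp_pos: [0.4954, 0.2759, 0.1403]
tool_rot: [0.205, 0.979, 0.001, 0.001]
force: [0.4, 0.5, -0.5]
finger_gap: 0.001
```

Run:
```python
from h import *
k=knobs();P=np.load("pressed.npy")
def cen(a):
    w=np.clip(100-a,0,60)*(np.hypot(*(np.mgrid[-13:14,-13:14]))<8);v,u=np.mgrid[-13:14,-13:14];return np.array([(w*u).sum(),(w*v).sum()])/w.sum(),w.sum()
for (a,_),p in zip(k,P): print("pressed",cen(p),"free",cen(a))
c=manip.calibration("side")
def proj(c,X):
    p=np.linalg.inv(np.array(c["cam_to_world"]))@np.r_[X,1];return np.array([c["fx"]*p[0]/p[2],c["fy"]*p[1]/p[2]])
K=np.array([.533,.257,.134])
for n in("side","scene"):
    c=manip.calibration(n);print(n,"sink 2.5mm",proj(c,K-[0,0,.0025])-proj(c,K),"tilt: 3mm outward",proj(c,K+.003*np.array([-.916,.401,0]))-proj(c,K))
s=manip.sense();print(s["t"],s["tcp_pos"],s["force"])
```

```text
pressed (array([-1.6806, -1.047 ]), np.float32(4750.5)) free (array([-0.6085, -0.9463]), np.float32(4878.25))
pressed (array([ 0.7546, -0.9918]), np.float32(3459.25)) free (array([-0.4056, -0.286 ]), np.float32(3129.0))
side sink 2.5mm [0.0438 0.8741] tilt: 3mm outward [-1.2079 -0.2398]
scene sink 2.5mm [-0.1038  0.8718] tilt: 3mm outward [ 0.7187 -0.521 ]
5.6333 [0.494  0.2758 0.139 ] [ 0.3337 -0.7431  0.8419]
```

Pressed, the knob shifts (-1.1, -0.1) px in side and (+1.2, -0.7) px in scene. That matches about 3 mm outward tilt; sinking level would move it +0.9 px in v in both views. So pot 4 is the loose lid. Next I go over its knob.

{"fn": "send_rows", "kwargs": {"motion": [{"gripper":0,"travel":[0,0,-14],"rotation":[0,0,0]},{"gripper":0,"travel":[0,0,-14],"rotation":[0,0,0]},{"gripper":0,"travel":[0,0,0],"rotation":[0,0,0]},{"gripper":0,"travel":[-11,-0.5,0],"rotation":[0,0,0]},{"gripper":0,"travel":[-11,-0.5,0],"rotation":[0,0,0]},{"gripper":0,"travel":[-11,-0.5,0],"rotation":[0,0,0]},{"gripper":0,"travel":[-10,-0.5,0],"rotation":[0,0,0]},{"gripper":0,"travel":[0,0,6],"rotation":[0,0,0]},{"gripper":0,"travel":[0,0,6],"rotation":[0,0,0]},{"gripper":0,"travel":[0,0,4],"rotation":[0,0,0]},{"gripper":0,"travel":[0,0,0],"rotation":[0,0,0]},{"gripper":0,"travel":[0,0,0],"rotation":[0,0,0]}]}}

```text
t: 6.63
tcp_pos: [0.5317, 0.2569, 0.1505]
tool_rot: [0.205, 0.979, -0.0, -0.001]
force: [-0.1, -0.7, 0.5]
finger_gap: 0.003
```

Run:
```python
from h import *
s=manip.sense();print(s["t"],s["tcp_pos"],s["force"])
a=manip.snapshot("scene")[130:280,280:430,::-1];b=manip.snapshot("side")[60:210,190:340,::-1]
cv2.imwrite("pics/k4.png",cv2.resize(np.hstack([a,b]),None,fx=2.6,fy=2.6,interpolation=cv2.INTER_CUBIC))
```

```text
6.6333 [0.5317 0.2569 0.1505] [-0.1386 -0.6961  0.5427]
```

View pics/k4.png

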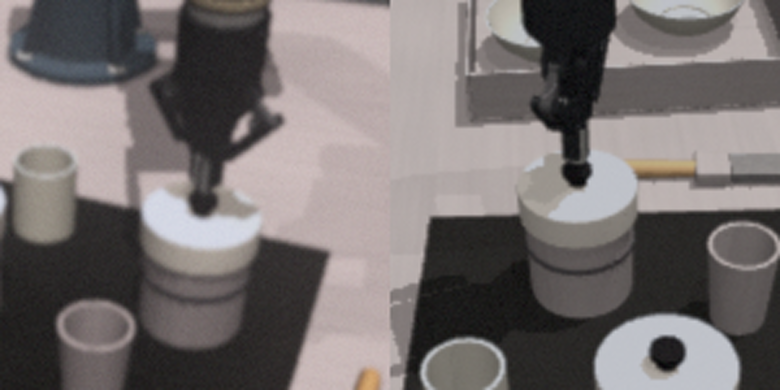

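The tip is centred over the knob in both views: scene crop (203,195), side crop (577,165). Pressing down.

{"fn": "send_rows", "kwargs": {"motion": [{"gripper":0,"travel":[0,0,2],"rotation":[0,0,0]},{"gripper":0,"travel":[0,0,2],"rotation":[0,0,0]},{"gripper":0,"travel":[0,0,2],"rotation":[0,0,0]},{"gripper":0,"travel":[0,0,1],"rotation":[0,0,0]},{"gripper":0,"travel":[0,0,1],"rotation":[0,0,0]},{"gripper":0,"travel":[0,0,1],"rotation":[0,0,0]},{"gripper":0,"travel":[0,0,0],"rotation":[0,0,0]},{"gripper":0,"travel":[0,0,0],"rotation":[0,0,0]}]}}

```text
t: 7.4
tcp_pos: [0.5328, 0.2568, 0.1423]
tool_rot: [0.205, 0.979, 0.0, 0.0]
force: [-1.1, -0.5, 0.1]
finger_gap: -0.003
```

{"fn": "send_rows", "kwargs": {"motion": [{"gripper":0,"travel":[0,0,1],"rotation":[0,0,0]},{"gripper":0,"travel":[0,0,1],"rotation":[0,0,0]},{"gripper":0,"travel":[0,0,1],"rotation":[0,0,0]},{"gripper":0,"travel":[0,0,0],"rotation":[0,0,0]},{"gripper":0,"travel":[0,0,0],"rotation":[0,0,0]}]}}

```text
t: 7.82
tcp_pos: [0.5334, 0.2571, 0.1416]
tool_rot: [0.205, 0.979, 0.001, 0.001]
force: [-2.2, -0.7, 11.3]
finger_gap: -0.004
```

{"fn": "send_rows", "kwargs": {"motion": [{"gripper":0,"travel":[0,0,1],"rotation":[0,0,0]},{"gripper":0,"travel":[0,0,1],"rotation":[0,0,0]},{"gripper":0,"travel":[0,0,1],"rotation":[0,0,0]},{"gripper":0,"travel":[0,0,0],"rotation":[0,0,0]},{"gripper":0,"travel":[0,0,0],"rotation":[0,0,0]}]}}

```text
t: 8.23
tcp_pos: [0.5335, 0.2571, 0.139]
tool_rot: [0.205, 0.979, 0.001, 0.001]
force: [-2.4, -0.0, 13.6]
finger_gap: -0.001
```

{"fn": "send_rows", "kwargs": {"motion": [{"gripper":0,"travel":[0,0,1],"rotation":[0,0,0]},{"gripper":0,"travel":[0,0,1],"rotation":[0,0,0]},{"gripper":0,"travel":[0,0,1],"rotation":[0,0,0]},{"gripper":0,"travel":[0,0,0],"rotation":[0,0,0]},{"gripper":0,"travel":[0,0,0],"rotation":[0,0,0]}]}}

```text
t: 8.65
tcp_pos: [0.5335, 0.2571, 0.136]
tool_rot: [0.205, 0.979, 0.001, 0.001]
force: [-3.1, -1.5, 13.4]
finger_gap: -0.002
```

Sliding at a steady force; continuing to the stop.

{"fn": "send_rows", "kwargs": {"motion": [{"gripper":0,"travel":[0,0,1],"rotation":[0,0,0]},{"gripper":0,"travel":[0,0,1],"rotation":[0,0,0]},{"gripper":0,"travel":[0,0,0],"rotation":[0,0,0]},{"gripper":0,"travel":[0,0,0],"rotation":[0,0,0]}]}}

```text
t: 8.98
tcp_pos: [0.5335, 0.2571, 0.134]
tool_rot: [0.205, 0.979, 0.001, 0.001]
force: [-2.8, -1.4, 13.2]
finger_gap: -0.0
```

{"fn": "send_rows", "kwargs": {"motion": [{"gripper":0,"travel":[0,0,1],"rotation":[0,0,0]},{"gripper":0,"travel":[0,0,1],"rotation":[0,0,0]},{"gripper":0,"travel":[0,0,0],"rotation":[0,0,0]},{"gripper":0,"travel":[0,0,0],"rotation":[0,0,0]}]}}

```text
t: 9.32
tcp_pos: [0.5331, 0.257, 0.1331]
tool_rot: [0.205, 0.979, 0.0, 0.001]
force: [-5.3, -1.9, 21.3]
finger_gap: -0.001
```

{"fn": "send_rows", "kwargs": {"motion": [{"gripper":0,"travel":[0,0,1],"rotation":[0,0,0]},{"gripper":0,"travel":[0,0,1],"rotation":[0,0,0]},{"gripper":0,"travel":[0,0,0],"rotation":[0,0,0]},{"gripper":0,"travel":[0,0,0],"rotation":[0,0,0]}]}}

```text
t: 9.65
tcp_pos: [0.5332, 0.257, 0.1329]
tool_rot: [0.205, 0.979, 0.0, 0.001]
force: [-8.2, -2.7, 30.8]
finger_gap: -0.001
```

It has hit a hard stop at 30 N after about 9 mm of travel. Withdrawing.

{"fn": "send_rows", "kwargs": {"motion": [{"gripper":0,"travel":[0,0,-4],"rotation":[0,0,0]},{"gripper":0,"travel":[0,0,-4],"rotation":[0,0,0]},{"gripper":0,"travel":[0,0,-8],"rotation":[0,0,0]},{"gripper":0,"travel":[0,0,-15],"rotation":[0,0,0]},{"gripper":0,"travel":[0,0,-20],"rotation":[0,0,0]},{"gripper":0,"travel":[0,0,-20],"rotation":[0,0,0]},{"gripper":0,"travel":[15,15,-10],"rotation":[0,0,0]},{"gripper":0,"travel":[25,25,0],"rotation":[0,0,0]},{"gripper":0,"travel":[25,25,0],"rotation":[0,0,0]},{"gripper":0,"travel":[15,15,0],"rotation":[0,0,0]},{"gripper":0,"travel":[0,0,0],"rotation":[0,0,0]},{"gripper":0,"travel":[0,0,0],"rotation":[0,0,0]}]}}

```text
t: 10.65
tcp_pos: [0.4908, 0.363, 0.2078]
tool_rot: [0.204, 0.979, -0.0, -0.0]
force: [0.4, -1.2, -0.4]
finger_gap: 0.004
```

Run:
```python
from h import *
s=manip.sense();print(s["t"],s["tcp_pos"],s["force"])
A,B=manip.snapshot("scene")[:,:,::-1].copy(),manip.snapshot("side")[:,:,::-1].copy();ca,cb=manip.calibration("scene"),manip.calibration("side")
for p,q in zip([(175,170),(229,175),(259,203),(358,211)],[(264,341),(239,258),(297,196),(262,129)]):
    print(meet(ray(ca,blob(A,p)[0]),ray(cb,blob(B,q)[0])))
cv2.imwrite("pics/end.png",cv2.resize(np.hstack([A,B]),(800,300),interpolation=cv2.INTER_AREA))
```

```text
10.65 [0.4908 0.363  0.2078] [ 0.4493 -1.173  -0.3854]
(array([ 0.5048, -0.2538,  0.1369]), np.float64(0.0021660665720355434))
(array([ 0.4731, -0.1052,  0.131 ]), np.float64(0.003119918950266559))
(array([0.5867, 0.0271, 0.1349]), np.float64(0.001624469332574527))
(array([0.5331, 0.257 , 0.1252]), np.float64(0.0023889800065281792))
```

View pics/end.png

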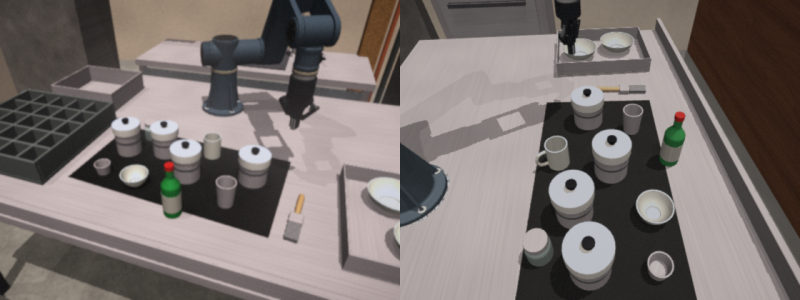

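The final view shows the arm clear and everything else where it was. Pot 4's knob (scene (255,150), side (587,93) in the composite) is 9.2 mm lower than before.

```bash
python3 -c "
from station import manip
manip.sign_off()"
```

```text
the job is handed in; nothing more can be done
```

The loose lid was the first one I tried, the pot at about (0.533, 0.257), and I pressed it home by its knob. I never touched the other three lids.

- **Finding it:** I pressed its edge at about 4 to 5 N. The force alone did not settle it, because it was noisy and partly sideways. The knob's shift in both cameras did: it matched tilting, not sinking level.
- **Seating it:** The knob slid down about 9 mm at a measured 13 to 14 N. That is below the 16 to 18 N stated, so the force reading may run low. It then stopped hard, and my last step took the force to about 31 N, above the 25 N called ample.
- **Last checks:** The two camera views put that knob 9.2 mm lower than at the start. The other three knobs are within 0.2 mm of where they were, and the bystander objects look unmoved. The arm ended clear, with no contact force, at about 10.7 s.
- **Not checked:** I did not press the edge again to confirm that the lid no longer rocks.

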